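# Prop the dough sheeter's table

### The job

Set up the prop leg of the dough sheeter's table: slide the small beech foot board under the raised leg so that its round seat lies centred below the foot, let go of it, then wind the crank on top of the leg clockwise until the foot stands in the seat and really carries load. Go by feel, because the foot has slack and touches down before it carries anything: wind on until the crank takes about half as much effort again as when it winds freely, and never as much as twice. Then let go and leave the leg bearing like that, with the things round about undisturbed.

Things in the scene. Friction and masses are not known exactly. Their poses are not given: they have to be found in the camera images.
- crank_axis (a point): Point on the vertical axis of the jack crank, level with the middle of the crank's grip, 238 mm above the worktop. x points from the leg to the machine behind it, z up. Leg, foot and crank share this axis. Below the crank: a gear head 52 mm wide, 198 mm high.
- sheeter: The dough sheeter: white bench machine with steel rollers, fixed. Origin on the worktop straight below the leg; x points from the leg to the machine. Its steel table, 224 mm wide, top 120 mm high, begins 38 mm behind the leg's axis; side housings 300 mm apart over all, 244 mm high, begin 210 mm behind it.
- crank_knob (a point): Middle of the black upright grip on the end of the crank arm: 22 mm across, 46 mm tall (214.5 to 260.5 mm above the worktop), 46 mm from the crank's axis. It spins freely on its spindle. The steel arm below it reaches up to 212.5 mm.
- crank: The crank; origin on its axis at worktop level, x towards the grip, z up. Clockwise from above lowers the leg, 20 mm a turn; 1.5 to 2.5 turns are needed. It stays where it is left. Free winding takes about 7.4 N along the circle at the grip (0.34 N m), the same all the way. Each 10 N carried by the foot adds 0.7 N; from slack gone to 100 N carried is about 0.5 rad.
- foot_sole (a point): Centre of the flat underside of the leg's round foot, 40 mm across, thin rubber sole. At the start 33 to 52 mm above the worktop. The foot has up to 6 mm of upward slack in the leg, a different amount each time, held by light friction (4 N): after touching it yields that far before it carries, so its height does not tell when.
- foot: The same foot as a body; origin at the centre of its sole, z up.
- board_seat (a point): Centre of the round seat sunk in the beech foot board, on the seat's floor, 11 mm above the board's underside. Seat 52 mm across, 5 mm deep. x points away from the handle, z up. At the start the board lies on the worktop to the left of the leg.
- board_handle (a point): Grasp point on the handle of the foot board: 26 mm wide, 16 mm thick, 120 mm from the seat's centre, half-way up (8 mm above the worktop). The handle reaches 171 mm from the seat's centre. With the handle pointing towards the robot there is room to hold it while the seat is below the leg.
- foot_board: The loose beech foot board (about 0.22 kg): a disc 115 mm across, 16 mm thick, with a straight handle. Origin on its underside below the seat's centre; x away from the handle, z up.
- shaker: Bystander: upright shaker, 64 mm across, 110 mm tall, left of the machine. Origin under its centre.
- scoop: Bystander: steel scoop lying on the worktop right of the leg, 46 x 145 x 28 mm. Origin under its centre.
- timer: Bystander: flat white kitchen timer, 78 x 78 x 18 mm, far right. Origin under its centre.

How it is judged:
By the outcome, as a careful person would: the job done as asked, in the order asked, and still so for the second after the job is handed in, with the robot touching nothing.
It also fails if it takes over 72 s, if anything falls off the work surface, if the arm or the gripper's body presses on something with over 40 N, if the wrist force passes 120 N, or if a joint passes its speed limit or range.

### The arm

A 7-joint arm with a two-finger parallel gripper is mounted at the origin on a cart in front of the work surface, level with it; the furniture and walls round the work are solid. World frame = base frame: x ahead of the robot, y to its left, z up, the work surface at z = 0. Lengths are in m, angles in rad, forces in N, time in s.
With the tool pointing down it reaches from about 0.425 to 0.875 m from the base axis. Payload 4.7 kg.
Tool frame: the origin (TCP) lies between the finger pads; the fingertips stand 25 mm ahead of it and the grasp point (between the pads) lies 6 mm ahead of it (bot.tip_reach is the distance from the TCP to the fingertips, in m); z points along the fingers, y is the line along which they close (so a half turn about z gives the same grasp; the last joint's range is limited). The gripper opens to 85 mm and grips with 20 to 120 N. Pads are 22 mm wide; open, the fingers measure 114 mm over their backs; the gripper's body (76 mm by 85 mm) begins 54 mm behind the grasp point. The pads swing forward as they close: fully open they stand 13 mm farther back than shut.
Start: joints at [1.198, 0.321, -0.07, 1.45, 0.023, 1.371, -0.057], TCP at [0.245, -0.602, 0.256] pointing down, gripper open.
Joint ranges: [-2.86, 2.86], [-0.3, 2.09], [-1.38, 1.24], [0.06, 2.45], [-1.56, 4.7], [0.09, 2.05], [-2.69, 2.69]. Speed limits (rad/s): [2.57, 2.57, 3.14, 3.14, 3.14, 3.14, 3.14].

### API

Orientations are given as a unit quaternion [x, y, z, w].
In Python, from workcell import bot, cams, sign_off gives the robot as it stands. The module is installed in compiled form; this text tells all that it offers.
- The arm moves only by the tool jog_arm, never from a script. Its argument "increments" is a list that holds one entry, the list of rows, each a list of 5 numbers: the shift along the tool's x, y, z each as a share of 0.025 m, from -1 to 1, then the turn about the tool's z as a share of 6 degrees, from -1 to 1, then the finger opening in mm, from 0 to 85.4. A call has 1 to 5 rows; each row shifts and turns the commanded pose from where the row before left it, along the tool's axes as they then stand; what a row does not reach is not made up. A row lasts 1/8 s, in which the tool goes at most 62.5 mm and 10.7 degrees, less where a joint would pass 70% of its speed; a pose out of reach is approached as far as the arm can. A call with a number of a shift or a turn outside -1 to 1 is refused whole. A call with a gripper value outside its range is refused whole. The fingers move at their own pace and stop on an object; "force" is the grip in N (left out, the last holds). Time passes only in rows, so rows that do not move let the fingers close. It gives the time, the measured TCP pose, the force, the opening and the grip force at its end, in the units of the state.
- bot.state(): the state, without advancing time (a new reading comes with each control period).
- cams.camera(name): name is "side" or "top"; returns a dict with "image" (420x560x3 uint8, blue, green, red), "mtx" (3x3 intrinsics, pixels), "dist" ([k1, k2, p1, p2, k3] as OpenCV has them; the pictures are not rectified), "origin" and "attitude" of the camera in the world. Camera axes: x right, y down, z forward; pixel columns grow to the right and rows downward; lengths in m; the calibration is good to about 2 mm. A picture is of the moment at which its call begins. There is no depth.
- sign_off(): hands the job in; it is judged then, once.
The state is a dict: "t": time; "joints": joint angles; "dq": joint speeds; "effort": joint torques, N m; "ee_pos": TCP position; "orientation": TCP orientation; "ft_force": force on the tool from outside, world axes, zero at the start; "wrist_torque": the same for the moment, N m; "finger_gap": finger opening in m; "finger_force": force on a finger pad.
Only numpy, scipy, OpenCV 4.12 (cv2) and the standard library are available. Lean on these libraries where they do the work, as an engineer would, in place of code of your own. Each camera call takes 0.05 s, during which the arm holds its last target. There are 200 camera calls.

## Working session

There is one attempt and no reset: what is moved stays moved. The work goes in short steps, Python scripts to look and compute and a tool call to move; the robot and the scene stay as the last step left them, time stands still between calls to the robot, and variables do not carry over. Pictures are saved under pics/ and viewed, at most 12 in all, crops included, and the job is handed in when it is done.

Besides the shell and the picture viewer there is one more tool, called after "Request:" as name([rows], argument=value, ...), one row to a line, values as JSON. jog_arm: Moves the arm, as the interface text tells. Shift numbers are shares of 0.025 m and turn numbers shares of 6 degrees, none past 1 either way. Its arguments: {"type":"object","properties":{"increments":{"type":"array","items":{"type":"array","items":{"type":"array","items":{"type":"number"}}}},"force":{"type":"number"}},"required":["increments"]}

```bash
mkdir -p pics; cat > h.py <<'E'
import numpy as np, cv2
from scipy.spatial.transform import Rotation as R
from workcell import bot, cams, sign_off
def rot(a):
    a=np.array(a,float)
    return a if a.shape==(3,3) else R.from_quat(a).as_matrix()
def ray(c,uv):
    p=cv2.undistortPoints(np.array(uv,float).reshape(-1,1,2),c['mtx'],c['dist']).reshape(-1,2)
    d=np.c_[p,np.ones(len(p))]@rot(c['attitude']).T
    return np.array(c['origin']),d
def plane(c,uv,z):
    o,d=ray(c,uv); return o+d*((z-o[2])/d[:,2])[:,None]
def proj(c,P):
    Rm=rot(c['attitude']).T; t=-Rm@np.array(c['origin'])
    return cv2.projectPoints(np.array(P,float).reshape(-1,1,3),cv2.Rodrigues(Rm)[0],t,c['mtx'],c['dist'])[0].reshape(-1,2)
E
python3 - <<'E'
from h import *
for n in('side','top'):
    c=cams.camera(n); cv2.imwrite(f'pics/{n}0.png',c['image']); print(n,c['origin'],c['attitude'],c['mtx'])
s=bot.state(); print(s)
print(R.from_quat(s['orientation']).as_matrix().round(3))
E
```

```text
side [ 0.1199998  -1.13928325  1.03815446] [ 0.87369931 -0.1738586   0.07794979 -0.44760087] [[450.70088786   0.         276.99738407]
 [  0.         450.70088786 208.08075959]
 [  0.           0.           1.        ]]
top [ 0.33615286 -0.00450861  1.71530055] [ 0.71481371 -0.69657516  0.04738595 -0.03973629] [[537.82344756   0.         282.36029461]
 [  0.         537.82344756 219.03372677]
 [  0.           0.           1.        ]]
{'t': 0.1, 'joints': array([ 1.19811335,  0.32175526, -0.07007947,  1.45161153,  0.02256564,
        1.37083158, -0.05688525]), 'dq': array([ 0.00163533, -0.00328154,  0.00088955, -0.00116496, -0.00090848,
        0.00103066, -0.00025809]), 'effort': array([ 1.04109382e-03, -4.94875968e+01, -3.83621631e-01, -3.15206265e+01,
        1.28966704e-02,  7.49277795e-03, -4.55032568e-05]), 'ee_pos': array([ 0.24497212, -0.60155745,  0.25529928]), 'orientation': array([ 9.81354589e-01,  1.92203910e-01, -2.07180241e-04, -8.85776686e-04]), 'ft_force': array([0.48029429, 0.5609156 , 0.5184478 ]), 'wrist_torque': array([-0.00073949, -0.02996444,  0.0559063 ]), 'finger_force': 0.0, 'finger_gap': 0.08540292778705953}
[[ 0.926  0.377 -0.001]
 [ 0.377 -0.926  0.002]
 [-0.    -0.002 -1.   ]]
```

View pics/side0.png

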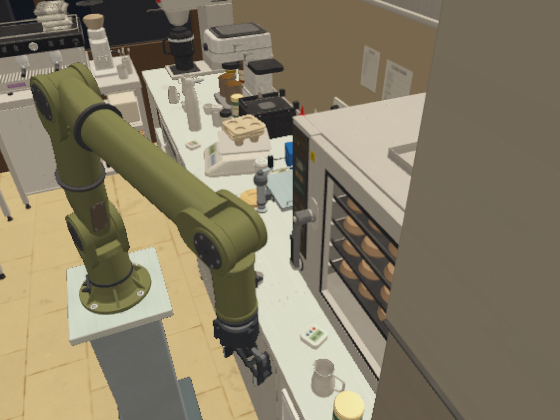

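View pics/top0.png

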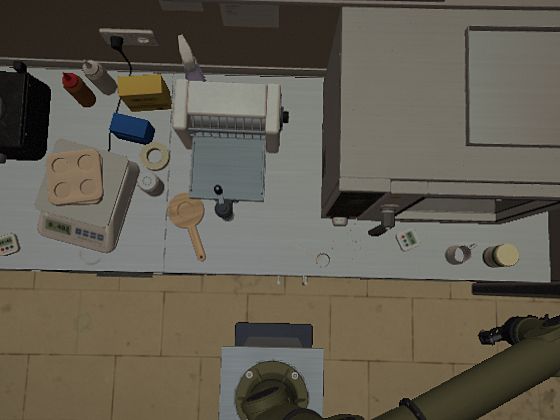

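The side view shows the leg around (261,190) with the board left of it. The top view shows the crank at about (224,205), the knob at about (218,189), the board disc at (186,210) and its handle end at (202,258). I'll zoom in next.

```bash
python3 - <<'E'
from h import *
c=cams.camera('top'); I=c['image']
a=cv2.resize(I[150:280,130:290],None,fx=5,fy=4.6,interpolation=cv2.INTER_CUBIC)
a=cv2.resize(I[160:270,140:280],None,fx=5,fy=5,interpolation=cv2.INTER_CUBIC);cv2.imwrite('pics/tc.png',a)
s=cams.camera('side');a=cv2.resize(s['image'][140:240,200:320],None,fx=6,fy=6,interpolation=cv2.INTER_CUBIC);cv2.imwrite('pics/sc.png',a)
h=cv2.cvtColor(I,cv2.COLOR_BGR2HSV); print(h[210,180],h[240,197],h[225,210],h[200,218])
print(plane(c,[[186,210]],.016),plane(c,[[202,258]],.016),plane(c,[[218,189]],.26),plane(c,[[224,207]],.2))
E
```

```text
[ 16 103 126] [ 17 102 145] [ 50   6 128] [90 10 52]
[[0.56772376 0.28659741 0.016     ]] [[0.41677171 0.22931285 0.016     ]] [[0.59486028 0.16030566 0.26      ]] [[0.55415785 0.14807194 0.2       ]]
```

View pics/tc.png

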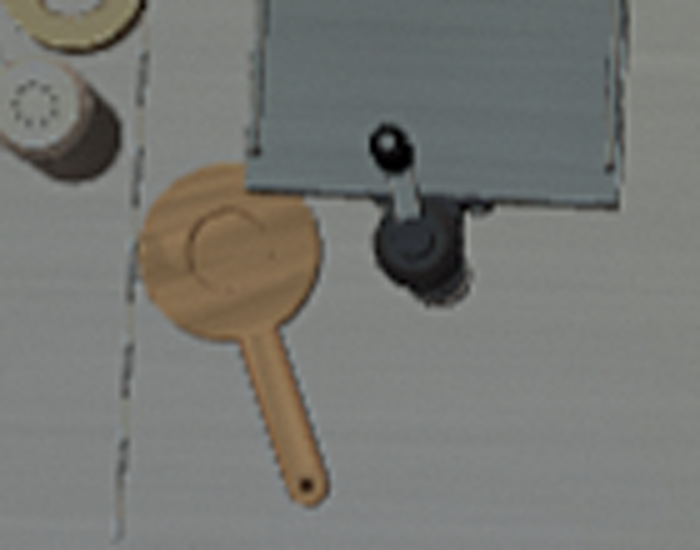

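View pics/sc.png

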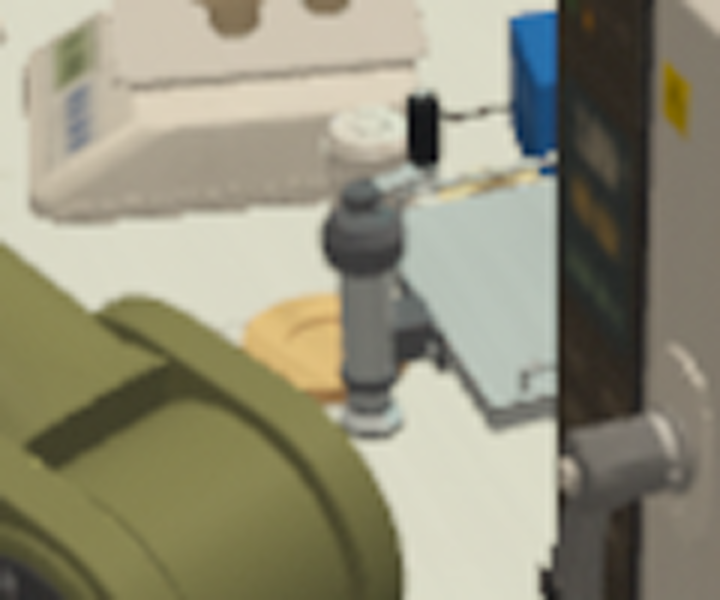

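The crops show the gear head hub at about (222.6,207.6), the knob at (218.2,189.6), the seat circle at about (186.6,209.8), the hole in the handle end at (201.2,257), and in the side view the foot at about (262,210).

```bash
python3 - <<'E'
from h import *
c=cams.camera('top'); s=cams.camera('side'); I=c['image']
h=cv2.cvtColor(I,cv2.COLOR_BGR2HSV)
m=cv2.inRange(h,(10,70,60),(25,255,255)); m[:, :160]=0; m[:,230:]=0; m[:185]=0;m[270:]=0
n,l,st,ce=cv2.connectedComponentsWithStats(m); k=1+st[1:,4].argmax(); m=(l==k)
ys,xs=np.nonzero(m); P=plane(c,np.c_[xs,ys],.016)[:,:2]
seat=plane(c,[[186.6,209.8]],.014)[0,:2]
# disc centre: circle fit on left/bottom contour, r=.0575
cnt=max(cv2.findContours(m.astype(np.uint8),0,1)[0],key=len)[:,0]
C=plane(c,cnt,.016)[:,:2]
from scipy.optimize import least_squares
sel=abs(np.hypot(*(C-seat).T)-.0575)<.006
f=least_squares(lambda p:np.hypot(*(C[sel]-p).T)-.0565,seat,loss='soft_l1',f_scale=.001).x
H=P[np.hypot(*(P-f).T)>.075]; hm=H.mean(0); d=np.linalg.svd(H-hm)[2][0]; d*=np.sign(d@(hm-f))
print('seat',seat,'disc',f,'handle dir deg',np.degrees(np.arctan2(*d[::-1])),'via centre',np.degrees(np.arctan2(*(hm-f)[::-1])),'hpt',f+.12*d, 'end',max((H-f)@d))
print('axis',plane(c,[[222.6,207.6]],.198),'hub top .21',plane(c,[[222.6,207.6]],.212),'knob',plane(c,[[218.2,189.6]],.238))
e=plane(c,[[140+248/5,160+187/5],[140+618/5,160+207/5]],.12); print('edge',e, np.degrees(np.arctan2(*(e[0]-e[1])[:2][::-1]))-90, 'mid',e.mean(0))
for z in(.03,.04,.05): print('side foot',z,plane(s,[[261.7,211.5]],z))
print('side head', plane(s,[[200+363/6,140+222/6]],.19),'side knob',plane(s,[[200+423/6,140+130/6]],.238))
E
```

```text
seat [0.56868983 0.28507207] disc [0.56781292 0.28785361] handle dir deg -158.97474124297398 via centre -159.3531485469228 hpt [0.45580223 0.24480007] end 0.16899336924105382
axis [[0.55261444 0.15217835 0.198     ]] hub top .21 [[0.55061717 0.15073262 0.212     ]] knob [[0.59709598 0.16217694 0.238     ]]
edge [[0.59187931 0.25983969 0.12      ]
 [0.58583575 0.03828319 0.12      ]] -1.5625118401406866 mid [0.58885753 0.14906144 0.12      ]
side foot 0.03 [[0.55990466 0.15974939 0.03      ]]
side foot 0.04 [[0.5555412  0.14686414 0.04      ]]
side foot 0.05 [[0.55117773 0.13397888 0.05      ]]
side head [[0.55802051 0.14883444 0.19      ]] side knob [[0.60085209 0.15736654 0.238     ]]
```

```bash
python3 - <<'E'
from h import *
c=cams.camera('top'); s=cams.camera('side')
print(bot.tip_reach)
for z in (0,.2,.3,.45): print(z,plane(c,[[345,218],[378,235],[390,228],[460,255],[405,240]],z).round(3)[:,:2].tolist())
print('side: oven bottom, handle end', plane(s,[[297,270],[297,262]],0).round(3).tolist())
o,d=ray(c,[[378,235]]);o2,d2=ray(s,[[298,262]])
A=np.c_[d[0],-d2[0]];q=np.linalg.lstsq(A,o2-o,rcond=None)[0];print(o+q[0]*d[0],o2+q[1]*d2[0])
E
```

```text
0.025
0 [[0.558, -0.222], [0.506, -0.328], [0.529, -0.366], [0.449, -0.588], [0.492, -0.414]]
0.2 [[0.532, -0.196], [0.486, -0.29], [0.507, -0.324], [0.436, -0.52], [0.474, -0.367]]
0.3 [[0.519, -0.184], [0.476, -0.271], [0.495, -0.303], [0.429, -0.486], [0.465, -0.343]]
0.45 [[0.5, -0.165], [0.461, -0.243], [0.479, -0.271], [0.419, -0.435], [0.451, -0.307]]
side: oven bottom, handle end [[0.567, -0.153, 0.0], [0.582, -0.118, 0.0]]
[ 0.48775069 -0.29401412  0.18038672] [ 0.50347326 -0.29870617  0.18282457]
```

Request:
jog_arm([
  [[0.62,-0.62,0,0,60],[0.62,-0.62,0,0,60],[0.62,-0.62,0,0,60],[0.62,-0.62,0,0,60],[0.62,-0.62,0,0,60]],
])

```text
t: 1.02
ee_pos: [0.2882, -0.4997, 0.2564]
orientation: [0.981, 0.192, -0.0, 0.0]
ft_force: [0.1, 0.1, 0.6]
finger_gap: 0.0601
finger_force: 0.0
```

Request:
jog_arm([
  [[0.62,-0.62,0,0,60],[0.62,-0.62,0,0,60],[0.62,-0.62,0,0,60],[0.62,-0.62,0,0,60],[0.62,-0.62,0,0,60]],
])

```text
t: 1.65
ee_pos: [0.3308, -0.3986, 0.2564]
orientation: [0.981, 0.192, 0.0, 0.0]
ft_force: [-0.1, 0.2, -0.0]
finger_gap: 0.0599
finger_force: 0.0
```

Request:
jog_arm([
  [[0.58,-0.8,0,0,60],[0.58,-0.8,0,0,60],[0.58,-0.8,0,0,60],[0.58,-0.8,0,0,60],[0.58,-0.8,0,0,60]],
])

```text
t: 2.28
ee_pos: [0.3598, -0.2783, 0.2564]
orientation: [0.981, 0.192, -0.0, 0.0]
ft_force: [0.7, -0.2, -0.1]
finger_gap: 0.0602
finger_force: 0.0
```

Request:
jog_arm([
  [[0.625,-0.69,0,0,60],[0.625,-0.69,0,0,60],[0.625,-0.69,0,0,60],[0.625,-0.69,0,0,60],[0.625,-0.69,0,0,60]],
])

```text
t: 2.9
ee_pos: [0.3995, -0.1691, 0.2563]
orientation: [0.981, 0.192, -0.0, 0.0]
ft_force: [1.5, 0.2, 0.1]
finger_gap: 0.0596
finger_force: 0.0
```

Request:
jog_arm([
  [[0.625,-0.69,0,0,60],[0.625,-0.69,0,0,60],[0.625,-0.69,0,0,60],[0.625,-0.69,0,0,60],[0.625,-0.69,0,0,60]],
])

```text
t: 3.52
ee_pos: [0.4391, -0.0598, 0.2563]
orientation: [0.981, 0.192, -0.0, 0.0]
ft_force: [-0.8, -0.0, -0.0]
finger_gap: 0.0602
finger_force: 0.0
```

Request:
jog_arm([
  [[0.345,-0.74,0,0,60],[0.345,-0.74,0,0,60],[0.345,-0.74,0,0,60],[0.345,-0.74,0,0,60],[0.345,-0.74,0,0,60]],
])

```text
t: 4.15
ee_pos: [0.4437, 0.0419, 0.2562]
orientation: [0.981, 0.192, -0.0, 0.0]
ft_force: [-0.9, 0.3, 0.1]
finger_gap: 0.0597
finger_force: 0.0
```

Request:
jog_arm([
  [[0.345,-0.74,0,0,60],[0.345,-0.74,0,0,60],[0.345,-0.74,0,0,60],[0.345,-0.74,0,0,60],[0.345,-0.74,0,0,60]],
])

```text
t: 4.78
ee_pos: [0.4486, 0.1437, 0.2562]
orientation: [0.981, 0.192, -0.0, 0.001]
ft_force: [0.3, 0.7, 0.8]
finger_gap: 0.0598
finger_force: 0.0
```

Request:
jog_arm([
  [[0.345,-0.74,0.4,0,60],[0.345,-0.74,0.6,0,60],[0.345,-0.74,0.8,0,60],[0.345,-0.74,0.8,0.18,60],[0.345,-0.74,0.8,0,60]],
])

```text
t: 5.4
ee_pos: [0.4541, 0.2454, 0.1707]
orientation: [0.983, 0.183, 0.0, 0.0]
ft_force: [0.1, -0.6, 1.8]
finger_gap: 0.0603
finger_force: 0.0
```

Request:
jog_arm([
  [[0,0,1,0,60],[0,0,1,0,60],[0,0,1,0,60],[0,0,0.8,0,60],[0,0,0.6,0,60]],
])

```text
t: 6.02
ee_pos: [0.4544, 0.2445, 0.0604]
orientation: [0.983, 0.183, -0.0, 0.0]
ft_force: [-0.1, -0.8, 0.1]
finger_gap: 0.0596
finger_force: 0.0
```

```bash
python3 - <<'E'
from h import *
c=cams.camera('top'); s=cams.camera('side')
a=cv2.resize(s['image'][140:240,200:320],(480,400),interpolation=cv2.INTER_CUBIC)
b=cv2.resize(c['image'][170:270,150:230],(320,400),interpolation=cv2.INTER_CUBIC)
cv2.imwrite('pics/m1.png',np.hstack([a,b]))
E
```

```text
(no output)
```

View pics/m1.png

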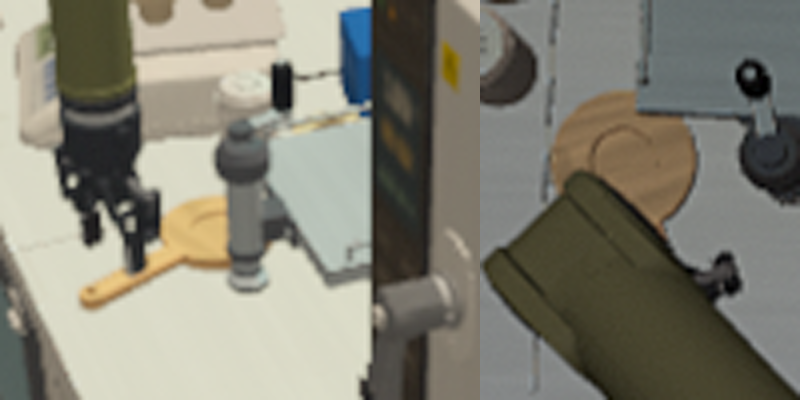

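Left half (side view): the fingers straddle the handle around (120,260), and the foot sits at (248,280), clear of the arm. Right half (top view): the forearm hides the handle. I'll descend and grip.

Request:
jog_arm([
  [[0,0,0.7,0,60],[0,0,0.6,0,60],[0,0,0,0,10],[0,0,0,0,10],[0,0,0,0,10]],
], force=40)

```text
t: 6.75
ee_pos: [0.4551, 0.2446, 0.0291]
orientation: [0.983, 0.183, 0.0, 0.0]
ft_force: [-0.6, 0.7, -0.8]
finger_gap: 0.025
finger_force: 40.0
```

Request:
jog_arm([
  [[0,0,0,0,10],[0,0,0,0,10],[0,0,0,0,10]],
])

```text
t: 7.12
ee_pos: [0.4551, 0.2446, 0.029]
orientation: [0.983, 0.183, 0.0, -0.0]
ft_force: [1.4, 0.2, 0.9]
finger_gap: 0.0251
finger_force: 40.1
```

```bash
python3 - <<'E'
from h import *
c=cams.camera('top'); s=cams.camera('side')
b=cv2.resize(c['image'][170:250,160:240],(400,400),interpolation=cv2.INTER_CUBIC)
a=cv2.resize(s['image'][180:230,220:270],(400,400),interpolation=cv2.INTER_CUBIC)
cv2.imwrite('pics/m2.png',np.hstack([a,b]))
E
```

```text
(no output)
```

View pics/m2.png

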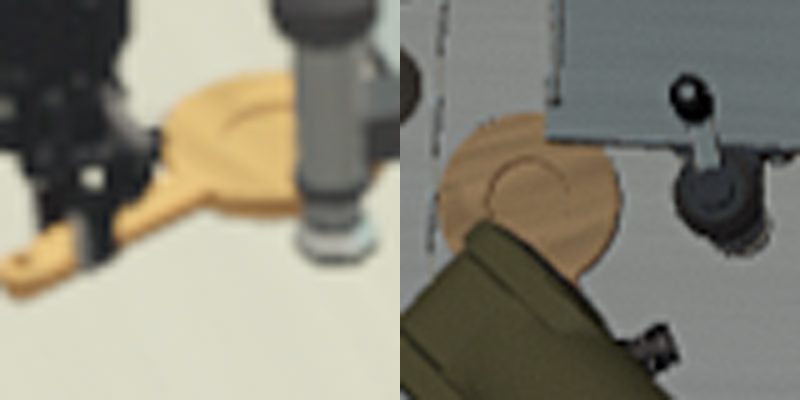

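The handle is gripped. In the left half (side view) the foot is at about (336,245) in the crop, pixel (262,210.6). In the right half the disc centre is at about (530,199), pixel (186,209.8), and the head is at about (717,189), pixel (223.4,207.8).

```bash
python3 - <<'E'
from h import *
c=cams.camera('top'); s=cams.camera('side'); I=s['image']
# leg column edges in side image (barrel ~ rows 190..203)
g=cv2.cvtColor(I,cv2.COLOR_BGR2GRAY).astype(int)
for r in (190,193,196,208,211): print(r,g[r,250:276].tolist())
for p in ((.551,.150),(.5526,.1522),(.555,.149)):
    print(p,'top',proj(c,[[*p,.198],[*p,.18],[*p,.212]]).round(1).tolist(),'side',proj(s,[[*p,.19],[*p,.1],[*p,.045],[*p,.035]]).round(1).tolist())
print('seat proj',proj(c,[[.5678,.2877,.011]]),proj(s,[[.5678,.2877,.011]]))
gt=cv2.cvtColor(c['image'],cv2.COLOR_BGR2GRAY).astype(int)
for r in range(198,222,2): print(r,gt[r,208:246].tolist())
E
```

```text
190 [188, 189, 192, 195, 196, 195, 166, 109, 111, 112, 115, 114, 112, 112, 121, 121, 111, 106, 105, 106, 122, 169, 190, 189, 189, 190]
193 [175, 167, 163, 164, 166, 167, 147, 109, 111, 113, 114, 114, 112, 111, 117, 118, 110, 106, 104, 102, 99, 99, 141, 179, 190, 189]
196 [189, 189, 189, 189, 189, 189, 168, 122, 111, 113, 114, 115, 113, 111, 105, 83, 61, 61, 60, 61, 60, 69, 68, 67, 146, 185]
208 [217, 211, 206, 207, 206, 211, 199, 158, 122, 96, 87, 94, 93, 95, 135, 176, 195, 208, 215, 215, 216, 216, 216, 215, 215, 215]
211 [216, 216, 216, 217, 217, 217, 205, 164, 131, 146, 154, 156, 157, 165, 163, 138, 151, 199, 216, 215, 215, 215, 216, 217, 216, 216]
(0.551, 0.15) top [[223.3, 208.2], [223.9, 209.1], [222.9, 207.5]] side [[258.5, 177.3], [259.6, 198.1], [260.2, 210.3], [260.3, 212.4]]
(0.5526, 0.1522) top [[222.6, 207.6], [223.2, 208.5], [222.1, 206.9]] side [[258.7, 176.9], [259.8, 197.7], [260.4, 209.8], [260.5, 212.0]]
(0.555, 0.149) top [[223.8, 206.8], [224.4, 207.7], [223.3, 206.1]] side [[259.7, 177.2], [260.7, 198.0], [261.3, 210.1], [261.4, 212.3]]
seat proj [[185.91352898 2
[... 1480 characters left out ...]
5, 137, 140, 140, 106, 31, 24, 24, 33, 34, 37, 36, 37, 30, 28, 27, 26, 23, 21, 30, 45, 82, 107, 139, 135, 136, 135, 135, 135, 135, 135, 136, 135, 134]
216 [135, 136, 134, 134, 134, 132, 133, 135, 140, 138, 96, 43, 6, 20, 29, 27, 30, 28, 20, 21, 19, 34, 42, 40, 60, 92, 126, 137, 134, 133, 134, 134, 134, 133, 133, 134, 134, 133]
218 [137, 136, 137, 136, 137, 135, 137, 137, 138, 138, 140, 143, 144, 124, 70, 36, 29, 36, 37, 46, 34, 31, 43, 70, 72, 85, 143, 137, 136, 135, 135, 136, 136, 137, 134, 137, 136, 134]
220 [136, 135, 135, 136, 134, 135, 133, 133, 134, 133, 135, 135, 134, 137, 138, 120, 102, 51, 63, 50, 45, 76, 84, 100, 126, 140, 137, 135, 136, 136, 137, 135, 135, 134, 136, 136, 136, 135]
```

Request:
jog_arm([
  [[-0.2,0.38,0,0,10],[-0.35,0.66,0,0,10],[-0.35,0.66,0,0,10],[-0.35,0.66,0,0,10],[-0.35,0.66,0,0,10]],
])

```text
t: 7.95
ee_pos: [0.4445, 0.1589, 0.029]
orientation: [0.983, 0.183, 0.0, -0.0]
ft_force: [0.1, 2.3, 1.1]
finger_gap: 0.0246
finger_force: 40.3
```

Request:
jog_arm([
  [[-0.35,0.66,0,0,10],[-0.35,0.66,0,0,10],[-0.28,0.54,0,0,10],[0,0,0,0,10],[0,0,0,0,10]],
])

```text
t: 8.57
ee_pos: [0.4382, 0.1055, 0.0289]
orientation: [0.983, 0.182, -0.001, 0.001]
ft_force: [-1.2, -3.1, 5.9]
finger_gap: 0.0251
finger_force: 40.8
```

```bash
python3 - <<'E'
from h import *
c=cams.camera('top'); s=cams.camera('side')
b=cv2.resize(c['image'][180:240,195:255],(400,400),interpolation=cv2.INTER_CUBIC)
a=cv2.resize(s['image'][185:235,235:285],(400,400),interpolation=cv2.INTER_CUBIC)
cv2.imwrite('pics/m3.png',np.hstack([a,b]))
E
```

```text
(no output)
```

View pics/m3.png

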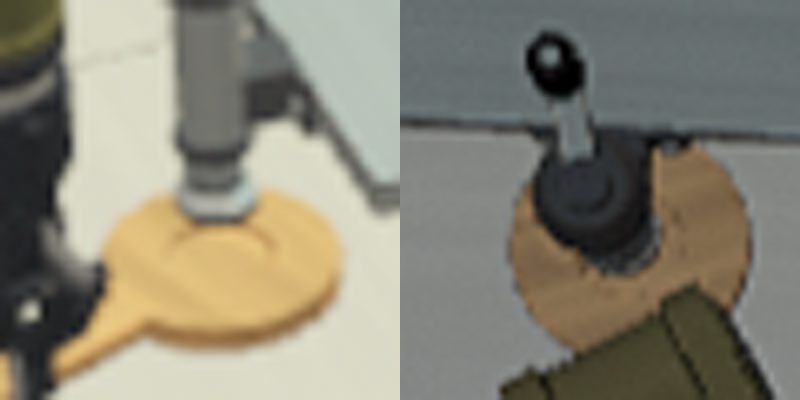

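Side view (left): the foot, at (215,205) in the crop, stands over a seat centred at about (222,258). Top view (right): the disc centre is at about (630,255), below the head. It's close, so I'll quantify it.

```bash
python3 - <<'E'
from h import *
from scipy.optimize import least_squares
def disc(n,g):
    c=cams.camera(n); h=cv2.cvtColor(c['image'],cv2.COLOR_BGR2HSV)
    m=cv2.inRange(h,(8,60,50),(28,255,255)); uv=proj(c,[[*g,.016]])[0]
    Y,X=np.mgrid[:420,:560]; m[np.hypot(X-uv[0],Y-uv[1])>40]=0
    cnt=max(cv2.findContours(m,0,1)[0],key=len)[:,0]
    C=plane(c,cnt,.016)[:,:2]
    f=np.array(g)
    for _ in range(4):
        r=np.hypot(*(C-f).T); S=C[abs(r-.0575)<.004]
        # side view: only far (upper) edge & flanks
        if n=='side': S=S[(S-f)@np.array([.4,.9])>-.01]
        f=least_squares(lambda p:np.hypot(*(S-p).T)-.057,f,loss='soft_l1',f_scale=.001).x
    print(n,'disc',f,len(S)); return c,f
c,f=disc('top',[.551,.1485]); s,f2=disc('side',[.5535,.150])
# foot in side image: profile rows
g=cv2.cvtColor(s['image'],cv2.COLOR_BGR2HSV)
for r in (196,200,204,206,208,210,211,212,213): print(r,g[r,252:274,1].tolist(),g[r,252:274,2].tolist())
for z in(.011,.035,.045,.1): print(z,proj(s,[[*f2,z]]).round(2).tolist(),proj(s,[[*(f2+[0.01,0]),z]]).round(2).tolist(),proj(s,[[*(f2+[0,.01]),z]]).round(2).tolist())
print(bot.state()['ee_pos'])
E
```

```text
top disc [0.55101296 0.15001542] 61
side disc [0.55523882 0.14539649] 27
196 [22, 23, 23, 22, 24, 18, 14, 16, 13, 15, 14, 16, 17, 12, 4, 4, 4, 8, 4, 11, 4, 11] [219, 219, 219, 219, 193, 129, 111, 114, 115, 116, 113, 112, 107, 84, 61, 60, 61, 62, 62, 70, 68, 69]
200 [23, 22, 22, 22, 24, 17, 16, 16, 16, 16, 16, 14, 16, 13, 21, 27, 27, 25, 25, 25, 26, 9] [219, 219, 220, 219, 190, 122, 112, 114, 115, 115, 114, 112, 114, 95, 95, 130, 158, 174, 184, 172, 118, 58]
204 [22, 22, 23, 22, 23, 24, 10, 8, 4, 8, 8, 4, 4, 24, 23, 23, 22, 23, 22, 22, 22, 22] [219, 218, 219, 219, 207, 157, 74, 62, 63, 63, 61, 60, 70, 147, 201, 218, 218, 219, 218, 218, 218, 218]
206 [22, 21, 23, 23, 22, 24, 17, 12, 14, 15, 12, 12, 11, 20, 21, 23, 22, 22, 22, 22, 22, 22] [221, 219, 219, 219, 219, 192, 123, 106, 106, 105, 104, 110, 118, 165, 205, 218, 218, 218, 219, 218, 218, 218]
208 [22, 22, 29, 37, 32, 18, 12, 11, 9, 11, 11, 11, 18, 20, 21, 50, 57, 48, 36, 27, 22, 22] [220, 220, 219, 218, 201, 160, 123, 97, 88, 95, 95, 97, 139, 181, 197, 211, 220, 220, 219, 219, 218, 217]
210 [58, 95, 114, 117, 108, 41, 15, 14, 15, 1
[... 409 characters left out ...]
118, 117, 112, 71, 24, 18, 18, 35, 55, 118, 121, 113, 113, 114, 113, 113, 113, 113] [224, 221, 217, 214, 214, 199, 157, 112, 96, 98, 97, 103, 97, 138, 200, 223, 223, 222, 223, 225, 225, 223]
213 [113, 114, 116, 116, 117, 120, 123, 128, 126, 122, 124, 122, 122, 124, 126, 122, 115, 113, 114, 114, 114, 115] [225, 224, 222, 219, 213, 206, 190, 163, 164, 175, 177, 184, 188, 195, 200, 209, 220, 223, 221, 221, 224, 226]
0.011 [[262.06, 217.92]] [[264.54, 217.28]] [[261.14, 216.45]]
0.035 [[261.81, 212.81]] [[264.31, 212.18]] [[260.89, 211.35]]
0.045 [[261.71, 210.65]] [[264.22, 210.02]] [[260.78, 209.2]]
0.1 [[261.12, 198.53]] [[263.68, 197.91]] [[260.17, 197.11]]
[0.43838467 0.10606491 0.02895093]
```

Request:
jog_arm([
  [[0.02,-0.045,0,0,10],[0,0,0,0,10],[0,0,0,0,60],[0,0,0,0,60],[0,0,0,0,60]],
])

```text
t: 9.4
ee_pos: [0.4383, 0.1089, 0.0286]
orientation: [0.983, 0.183, -0.0, -0.0]
ft_force: [0.3, 0.5, -0.2]
finger_gap: 0.0597
finger_force: 0.0
```

Request:
jog_arm([
  [[0,0,-0.4,0,60],[0,0,-1,0,60],[0,0,-1,0,60],[0,0,-1,0,60],[0,0,-1,0,60]],
])

```text
t: 10.02
ee_pos: [0.4386, 0.1089, 0.1402]
orientation: [0.983, 0.183, 0.0, 0.0]
ft_force: [0.2, 0.1, 0.2]
finger_gap: 0.0596
finger_force: 0.0
```

Request:
jog_arm([
  [[0,0,-1,0,60],[0,0,-1,0,60],[0,0,-1,0,60],[0,0,-1,0,60],[0,0,-1,0,60]],
])

```text
t: 10.65
ee_pos: [0.4384, 0.1091, 0.2651]
orientation: [0.983, 0.183, 0.0, 0.0]
ft_force: [0.5, 0.2, 1.0]
finger_gap: 0.06
finger_force: 0.0
```

Request:
jog_arm([
  [[0,0,-1,0,60],[0,0,-0.4,0,60],[0,0,0,0,60]],
])

```text
t: 11.02
ee_pos: [0.4387, 0.1089, 0.2991]
orientation: [0.983, 0.183, 0.0, 0.0]
ft_force: [-0.0, -0.3, 0.1]
finger_gap: 0.0597
finger_force: 0.0
```

```bash
python3 - <<'E'
from h import *
c=cams.camera('top'); s=cams.camera('side')
b=cv2.resize(c['image'][170:250,195:275],(400,400),interpolation=cv2.INTER_CUBIC)
a=cv2.resize(s['image'][150:230,225:305],(400,400),interpolation=cv2.INTER_CUBIC)
cv2.imwrite('pics/m4.png',np.hstack([a,b])); print(bot.state()['ee_pos'])
E
```

```text
[0.43808031 0.10864465 0.29794931]
```

View pics/m4.png

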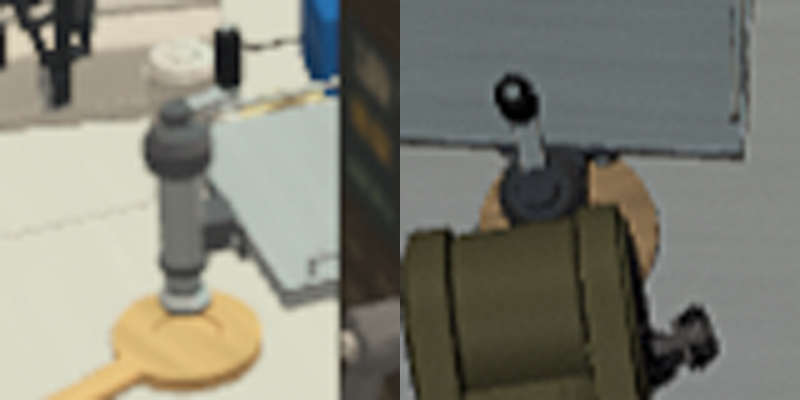

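The board is released: in the side view the foot at (186,300) stands centred over the seat at about (187,330). Top view: the knob is at (515,97), pixel (218,189.4), unchanged. Next, go above the knob.

Request:
jog_arm([
  [[0.5,0.02,0,0,50],[0.9,0.04,0,0,50],[0.9,0.04,0,0,50],[0.9,0.04,0,0,50],[0.9,0.04,0,0,50]],
])

```text
t: 11.75
ee_pos: [0.5361, 0.1414, 0.2974]
orientation: [0.983, 0.183, -0.001, -0.0]
ft_force: [0.1, -0.4, -0.1]
finger_gap: 0.05
finger_force: 0.0
```

Request:
jog_arm([
  [[0.9,0.04,0,0,50],[0.9,0.04,0,0,50],[0.78,0.04,0,0,50],[0,0,0,0,50]],
])

```text
t: 12.25
ee_pos: [0.5971, 0.162, 0.2968]
orientation: [0.983, 0.183, -0.002, -0.001]
ft_force: [0.1, -0.2, -0.4]
finger_gap: 0.0501
finger_force: 0.0
```

```bash
python3 - <<'E'
from h import *
c=cams.camera('top'); s=cams.camera('side')
b=cv2.resize(c['image'][170:250,180:260],(400,400),interpolation=cv2.INTER_CUBIC)
a=cv2.resize(s['image'][130:190,245:305],(400,400),interpolation=cv2.INTER_CUBIC)
cv2.imwrite('pics/m5.png',np.hstack([a,b])); print(bot.state()['ee_pos'])
E
```

```text
[0.5962628  0.16186584 0.2977384 ]
```

View pics/m5.png

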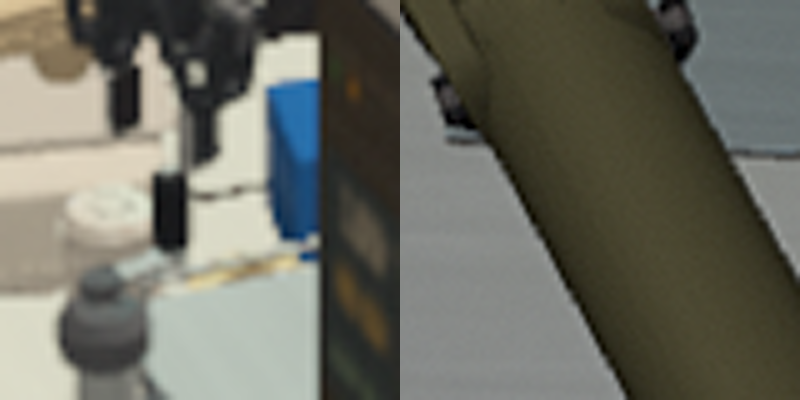

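The side view shows the fingertips at (125,125) and (205,160), either side of the knob top at (170,180). I'll descend and grip.

Request:
jog_arm([
  [[0,0,0.9,0,50],[0,0,0.8,0,50],[0,0,0.46,0,50],[0,0,0,0,50]],
])

```text
t: 12.85
ee_pos: [0.5965, 0.1612, 0.2438]
orientation: [0.983, 0.183, -0.001, 0.0]
ft_force: [0.8, 0.3, -0.2]
finger_gap: 0.0498
finger_force: 0.0
```

Request:
jog_arm([
  [[0,0,0,0,10],[0,0,0,0,10],[0,0,0,0,10],[0,0,0,0,10]],
], force=50)

```text
t: 13.35
ee_pos: [0.5976, 0.1617, 0.2458]
orientation: [0.983, 0.183, 0.001, 0.0]
ft_force: [-1.2, -0.5, 5.9]
finger_gap: 0.0207
finger_force: 49.3
```

```bash
python3 - <<'E'
from h import *
s=bot.state(); print(s['ee_pos'],s['ft_force'],s['finger_gap'],s['finger_force'])
ax=np.array([.5517,.1508])
d=s['ee_pos'][:2]-ax; print(np.hypot(*d),np.degrees(np.arctan2(d[1],d[0])))
E
```

```text
[0.59760065 0.16167374 0.24578154] [-1.22522233 -0.46943932  5.85571918] 0.02066813118814463 49.2641589185223
0.04717104868226333 13.327523280041273
```

```bash
python3 - <<'E'
import numpy as np
for k in range(15):
    a=np.radians(7.8+12+24*k); m=2*.046*np.sin(np.radians(12))/.025
    print(k,round(-m*np.sin(a),2),round(m*np.cos(a),2))
E
```

```text
0 -0.26 0.72
1 -0.53 0.55
2 -0.71 0.29
3 -0.76 -0.02
4 -0.69 -0.33
5 -0.49 -0.58
6 -0.21 -0.73
7 0.1 -0.76
8 0.4 -0.65
9 0.63 -0.43
10 0.75 -0.14
11 0.74 0.18
12 0.6 0.47
13 0.36 0.67
14 0.06 0.76
```

Request:
jog_arm([
  [[-0.26,0.72,-0.08,0,10],[-0.53,0.55,0,0,10],[-0.71,0.29,0,0,10],[-0.76,-0.02,0,0,10],[-0.69,-0.33,0,0,10]],
])

```text
t: 13.98
ee_pos: [0.5406, 0.1062, 0.2459]
orientation: [0.983, 0.182, 0.002, -0.001]
ft_force: [8.5, 3.3, -5.8]
finger_gap: 0.0207
finger_force: 51.1
```

```bash
cat > f.py <<'E'
from h import *
s=bot.state(); ax=np.array([.5528,.1511]); p=s['ee_pos']; d=p[:2]-ax; r=np.hypot(*d); u=d/r; t=np.array([u[1],-u[0]])
F=s['ft_force'][:2]; print('t',s['t'],'p',p.round(4),'r',r.round(4),'th',np.degrees(np.arctan2(d[1],d[0])).round(1),'resist',(-F@t).round(2),'rad',(F@u).round(2),'Fz',s['ft_force'][2].round(1),'gap',s['finger_gap'].round(4))
E
python3 f.py
```

```text
Traceback (most recent call last):
  File "f.py", line 3, in <module>
    F=s['ft_force'][:2]; print('t',s['t'],'p',p.round(4),'r',r.round(4),'th',np.degrees(np.arctan2(d[1],d[0])).round(1),'resist',(-F@t).round(2),'rad',(F@u).round(2),'Fz',s['ft_force'][2].round(1),'gap',s['finger_gap'].round(4))
                                                                                                                                                                                                           ^^^^^^^^^^^^^^^^^^^^^
AttributeError: 'float' object has no attribute 'round'
```

Request:
jog_arm([
  [[-0.49,-0.58,0.04,0,10],[-0.21,-0.73,0,0,10],[0.1,-0.76,0,0,10],[0.4,-0.65,0,0,10],[0.63,-0.43,0,0,10]],
])

```text
t: 14.6
ee_pos: [0.5197, 0.1828, 0.2458]
orientation: [0.983, 0.182, -0.002, 0.002]
ft_force: [-3.0, -7.1, 7.2]
finger_gap: 0.0206
finger_force: 52.5
```

```bash
sed -i "s/s\['finger_gap'\].round(4)/round(s['finger_gap'],4)/" f.py; python3 f.py
```

```text
t 14.6 p [0.5197 0.1828 0.2458] r 0.0458 th 136.3 resist 7.22 rad -2.77 Fz 7.2 gap 0.0206
```

Request:
jog_arm([
  [[0.75,-0.14,0,0,10],[0.74,0.18,0,0,10],[0.6,0.47,0,0,10],[0.36,0.67,0,0,10],[0.06,0.76,0,0,10]],
])

```text
t: 15.22
ee_pos: [0.596, 0.1667, 0.2458]
orientation: [0.983, 0.186, 0.0, -0.004]
ft_force: [-2.3, 7.9, 0.9]
finger_gap: 0.0205
finger_force: 51.8
```

```bash
python3 f.py
```

```text
t 15.225 p [0.596  0.1667 0.2458] r 0.0459 th 19.9 resist 8.21 rad 0.49 Fz 0.9 gap 0.0205
```

Request:
jog_arm([
  [[-0.26,0.72,0,0,10],[-0.53,0.55,0,0,10],[-0.71,0.29,0,0,10],[-0.76,-0.02,0,0,10],[-0.69,-0.33,0,0,10]],
])

```text
t: 15.85
ee_pos: [0.541, 0.1061, 0.2458]
orientation: [0.983, 0.182, 0.003, -0.0]
ft_force: [7.8, 2.9, -0.8]
finger_gap: 0.0204
finger_force: 51.6
```

```bash
python3 f.py; python3 - <<'E'
import numpy as np
for st,n in ((8,50),):
  for k in range(n):
    a0=127.8+st*k; a=np.radians(a0+st/2); m=2*.046*np.sin(np.radians(st/2))/.025
    print(a0,round(-m*np.sin(a),3),round(m*np.cos(a),3),end=' | ')
E
```

```text
t 15.85 p [0.541  0.1061 0.2458] r 0.0465 th -104.7 resist 6.79 rad -4.8 Fz -0.8 gap 0.0204
127.8 -0.191 -0.171 | 135.8 -0.166 -0.196 | 143.8 -0.137 -0.217 | 151.8 -0.105 -0.234 | 159.8 -0.072 -0.247 | 167.8 -0.037 -0.254 | 175.8 -0.001 -0.257 | 183.8 0.035 -0.254 | 191.8 0.07 -0.247 | 199.8 0.104 -0.235 | 207.8 0.135 -0.218 | 215.8 0.164 -0.197 | 223.8 0.19 -0.172 | 231.8 0.212 -0.144 | 239.8 0.23 -0.113 | 247.8 0.244 -0.08 | 255.8 0.253 -0.045 | 263.8 0.257 -0.01 | 271.8 0.255 0.026 | 279.8 0.249 0.061 | 287.8 0.238 0.095 | 295.8 0.223 0.128 | 303.8 0.203 0.157 | 311.8 0.179 0.184 | 319.8 0.152 0.207 | 327.8 0.121 0.226 | 335.8 0.089 0.241 | 343.8 0.054 0.251 | 351.8 0.019 0.256 | 359.8 -0.017 0.256 | 367.8 -0.052 0.251 | 375.8 -0.087 0.242 | 383.8 -0.12 0.227 | 391.8 -0.15 0.208 | 399.8 -0.178 0.185 | 407.8 -0.202 0.159 | 415.8 -0.222 0.129 | 423.8 -0.238 0.097 | 431.8 -0.249 0.063 | 439.8 -0.255 0.028 | 447.8 -0.257 -0.008 | 455.8 -0.253 -0.044 | 463.8 -0.244 -0.078 | 471.8 -0.231 -0.112 | 479.8 -0.213 -0.143 | 487.8 -0.191 -0.171 | 495.8 -0.166 -0.196 | 503.8 -0.137 -0.217 | 511.8 -0.105 -0.234 | 519.8 -0.072 -0.247 |
```

Request:
jog_arm([
  [[-0.191,-0.171,0,0,10],[-0.166,-0.196,0,0,10],[-0.137,-0.217,0,0,10],[-0.105,-0.234,0,0,10],[-0.072,-0.247,0,0,10]],
])

```text
t: 16.48
ee_pos: [0.5157, 0.1236, 0.2459]
orientation: [0.983, 0.182, 0.002, 0.001]
ft_force: [6.5, -4.8, -1.7]
finger_gap: 0.0206
finger_force: 51.5
```

```bash
python3 f.py; python3 - <<'E'
from h import *
s=cams.camera('side')
cv2.imwrite('pics/m6.png',cv2.resize(s['image'][180:230,230:290],(720,600),interpolation=cv2.INTER_CUBIC))
E
```

```text
t 16.475 p [0.5157 0.1236 0.2459] r 0.0462 th -143.5 resist 7.7 rad -2.35 Fz -1.7 gap 0.0206
```

View pics/m6.png

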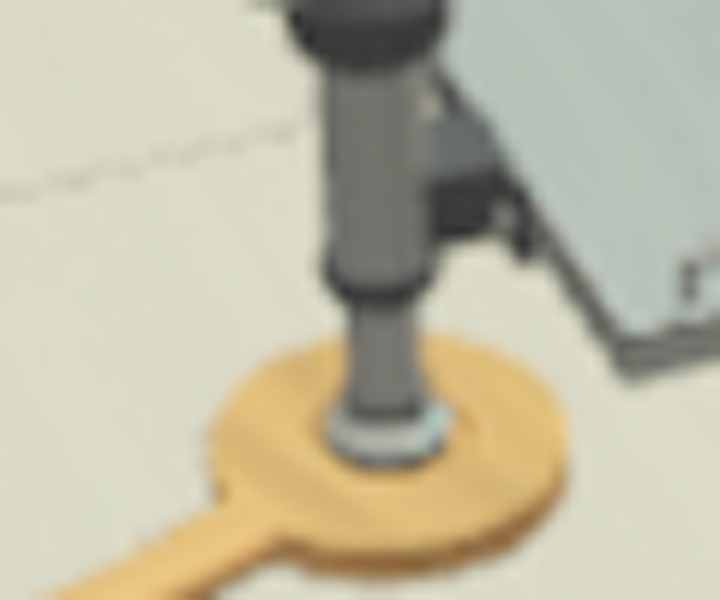

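The side view shows the foot at (388,440), centred on the disc at (390,445) and nearly in the seat. From here I'll wind in small checked steps.

Request:
jog_arm([
  [[-0.037,-0.254,0,0,10],[-0.001,-0.257,0,0,10]],
])

```text
t: 16.77
ee_pos: [0.5099, 0.1344, 0.2458]
orientation: [0.983, 0.182, 0.001, 0.002]
ft_force: [3.1, -6.1, 0.4]
finger_gap: 0.0207
finger_force: 51.8
```

```bash
python3 f.py
```

```text
t 16.775 p [0.5099 0.1344 0.2458] r 0.0461 th -158.7 resist 6.78 rad -0.69 Fz 0.4 gap 0.0207
```

Request:
jog_arm([
  [[0.035,-0.254,0,0,10]],
])

```text
t: 16.9
ee_pos: [0.508, 0.1404, 0.2458]
orientation: [0.983, 0.182, 0.0, 0.002]
ft_force: [2.1, -6.5, 1.1]
finger_gap: 0.0207
finger_force: 51.9
```

```bash
python3 f.py
```

```text
t 16.9 p [0.508  0.1404 0.2458] r 0.046 th -166.6 resist 6.84 rad -0.48 Fz 1.1 gap 0.0207
```

Request:
jog_arm([
  [[0.07,-0.247,0,0,10],[0.104,-0.235,0,0,10]],
])

```text
t: 17.15
ee_pos: [0.507, 0.1532, 0.2458]
orientation: [0.983, 0.182, -0.001, 0.002]
ft_force: [-0.1, -5.9, 4.0]
finger_gap: 0.0209
finger_force: 52.2
```

```bash
python3 f.py
```

```text
t 17.15 p [0.507  0.1532 0.2458] r 0.0459 th 177.4 resist 5.92 rad -0.22 Fz 4.0 gap 0.0209
```

Request:
jog_arm([
  [[0.135,-0.218,0,0,10],[0.164,-0.197,0,0,10]],
])

```text
t: 17.4
ee_pos: [0.5095, 0.1661, 0.2458]
orientation: [0.983, 0.182, -0.002, 0.002]
ft_force: [-3.4, -6.4, 5.7]
finger_gap: 0.0207
finger_force: 52.3
```

```bash
python3 f.py
```

```text
t 17.4 p [0.5095 0.1661 0.2458] r 0.0458 th 160.9 resist 7.19 rad 1.08 Fz 5.7 gap 0.0207
```

Request:
jog_arm([
  [[0.19,-0.172,0,0,10],[0.212,-0.144,0,0,10]],
])

```text
t: 17.65
ee_pos: [0.5156, 0.1776, 0.2458]
orientation: [0.983, 0.182, -0.002, 0.002]
ft_force: [-3.8, -5.7, 6.8]
finger_gap: 0.0205
finger_force: 52.4
```

```bash
python3 f.py
```

```text
t 17.65 p [0.5156 0.1776 0.2458] r 0.0457 th 144.5 resist 6.79 rad -0.23 Fz 6.8 gap 0.0205
```

Request:
jog_arm([
  [[0.23,-0.113,0,0,10],[0.244,-0.08,0,0,10]],
])

```text
t: 17.9
ee_pos: [0.5245, 0.1869, 0.2458]
orientation: [0.983, 0.183, -0.002, 0.002]
ft_force: [-5.2, -5.5, 7.0]
finger_gap: 0.0206
finger_force: 52.5
```

```bash
python3 f.py
```

```text
t 17.9 p [0.5245 0.1869 0.2458] r 0.0457 th 128.4 resist 7.53 rad -1.1 Fz 7.0 gap 0.0206
```

Request:
jog_arm([
  [[0.253,-0.045,0,0,10],[0.257,-0.01,0,0,10]],
])

```text
t: 18.15
ee_pos: [0.5355, 0.1934, 0.2458]
orientation: [0.983, 0.183, -0.003, 0.001]
ft_force: [-6.3, -3.6, 7.1]
finger_gap: 0.0206
finger_force: 52.5
```

```bash
python3 f.py
```

```text
t 18.15 p [0.5355 0.1934 0.2458] r 0.0457 th 112.3 resist 7.19 rad -0.94 Fz 7.1 gap 0.0206
```

Request:
jog_arm([
  [[0.255,0.026,0,0,10],[0.249,0.061,0,0,10]],
])

```text
t: 18.4
ee_pos: [0.5476, 0.1965, 0.2458]
orientation: [0.983, 0.183, -0.003, 0.001]
ft_force: [-7.9, -4.4, 8.0]
finger_gap: 0.0204
finger_force: 52.5
```

```bash
python3 f.py
```

```text
t 18.4 p [0.5476 0.1965 0.2458] r 0.0457 th 96.6 resist 8.32 rad -3.45 Fz 8.0 gap 0.0204
```

Request:
jog_arm([
  [[0.238,0.095,0,0,10]],
])

```text
t: 18.52
ee_pos: [0.5534, 0.1968, 0.2458]
orientation: [0.983, 0.184, -0.003, 0.001]
ft_force: [-9.5, -4.0, 8.0]
finger_gap: 0.0207
finger_force: 52.6
```

```bash
python3 f.py
```

```text
t 18.525 p [0.5534 0.1968 0.2458] r 0.0457 th 89.2 resist 9.4 rad -4.15 Fz 8.0 gap 0.0207
```

Request:
jog_arm([
  [[0.17,0.092,0,0,10]],
])

```text
t: 18.65
ee_pos: [0.5577, 0.1966, 0.2458]
orientation: [0.983, 0.184, -0.004, 0.0]
ft_force: [-10.8, -2.9, 7.6]
finger_gap: 0.0207
finger_force: 52.6
```

```bash
python3 f.py
```

```text
t 18.65 p [0.5577 0.1966 0.2458] r 0.0457 th 83.8 resist 10.43 rad -4.1 Fz 7.6 gap 0.0207
```

Request:
jog_arm([
  [[0.08,0.053,0,0,10]],
])

```text
t: 18.77
ee_pos: [0.5597, 0.1964, 0.2458]
orientation: [0.983, 0.184, -0.004, 0.0]
ft_force: [-11.9, -1.7, 8.3]
finger_gap: 0.021
finger_force: 52.6
```

```bash
python3 f.py
```

```text
t 18.775 p [0.5597 0.1964 0.2458] r 0.0458 th 81.3 resist 11.46 rad -3.52 Fz 8.3 gap 0.021
```

Request:
jog_arm([
  [[-0.115,-0.08,-0.05,0,10],[0,0,0,0,10]],
])

```text
t: 19.02
ee_pos: [0.5594, 0.1963, 0.246]
orientation: [0.983, 0.183, -0.001, -0.0]
ft_force: [1.3, 0.7, -5.5]
finger_gap: 0.0205
finger_force: 51.2
```

Request:
jog_arm([
  [[0,0,0,0,50],[0,0,0,0,50],[0,0,0,0,50]],
])

```text
t: 19.4
ee_pos: [0.5598, 0.1966, 0.2474]
orientation: [0.983, 0.183, 0.0, -0.0]
ft_force: [-0.5, 0.8, -0.9]
finger_gap: 0.0501
finger_force: 0.0
```

Request:
jog_arm([
  [[0,0,-0.5,0,50],[0,0,-1,0,50],[0,0,-1,0,50],[0,0,-1,0,50],[0,0,-0.5,0,50]],
])

```text
t: 20.02
ee_pos: [0.5601, 0.197, 0.3493]
orientation: [0.983, 0.183, 0.001, -0.0]
ft_force: [0.7, -0.1, -0.5]
finger_gap: 0.05
finger_force: 0.0
```

Request:
jog_arm([
  [[-0.8,0,0,0,50],[-0.8,0,0,0,50],[-0.8,0,0,0,50],[-0.8,0,0,0,50],[0,0,0,0,50]],
])

```text
t: 20.65
ee_pos: [0.4844, 0.1674, 0.3473]
orientation: [0.983, 0.182, 0.0, 0.001]
ft_force: [1.1, -0.6, 0.9]
finger_gap: 0.05
finger_force: 0.0
```

```bash
python3 - <<'E'
from h import *
c=cams.camera('top'); s=cams.camera('side')
b=cv2.resize(c['image'][160:260,140:240],(400,400),interpolation=cv2.INTER_CUBIC)
a=cv2.resize(s['image'][140:230,220:310],(400,400),interpolation=cv2.INTER_CUBIC)
cv2.imwrite('pics/m7.png',np.hstack([a,b])); x=bot.state();print(x['ee_pos'],x['ft_force'],x['finger_force'])
E
```

```text
[0.48546513 0.16751121 0.34728288] [ 0.18828023 -0.51337975 -0.19942537] 0.0
```

View pics/m7.png

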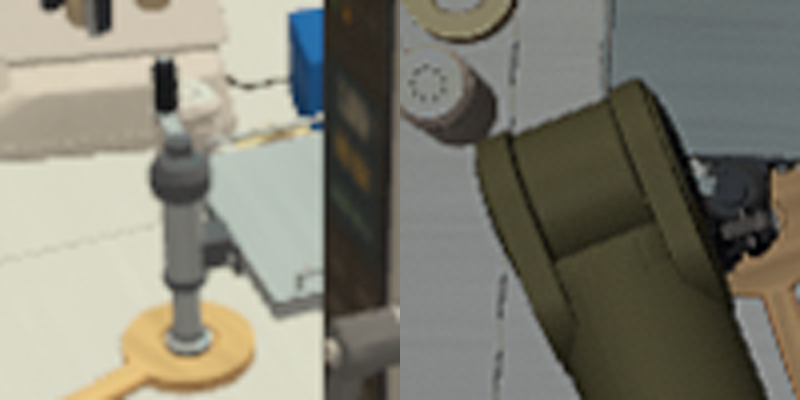

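The side view shows the foot at (188,342), standing in the seat at the centre of the disc. The knob at (165,85) is free, and the shaker hasn't moved.

```bash
python3 -c "
from workcell import sign_off
print(sign_off())"
```

```text
the job is handed in; nothing more can be done
None
```

The leg now stands centred in the board's seat and carries load: the crank last took about 11.5 N against about 7.3 N winding freely (about 1.6 times). I let go of board and crank and handed the job in at about 21 s.

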